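Set out the vaccination mat around the cold pack

ROBOT

A 6-joint arm with a two-finger parallel gripper is mounted at the origin on the work surface. World frame = base frame: x ahead of the robot, y to its left, z up, the work surface at z = 0. Lengths are in m, angles in rad, forces in N, time in s.
With the tool pointing down it reaches from about 0.325 to 0.85 m from the base axis. Payload 15.5 kg.
Tool frame: the origin (TCP) lies at the very end of the fingers, on their centre line; the grasp point (between the pads) lies 19 mm behind it (manip.pinch_z is the distance from the TCP to the grasp point, in m); y points along the fingers, z is the direction in which the jaws open and shut, and the axes are right-handed (so a half turn about y gives the same grasp; the last joint's range is limited). The gripper opens to 91 mm and grips with 3 to 60 N. Pads are 32 mm wide; open, the fingers measure 118 mm over their backs; the gripper's body (76 mm by 178 mm) begins 60 mm behind the grasp point.
Start: joints at [1.149, 0.494, 1.345, -0, 1.302, -0.096], TCP at [0.2, 0.592, 0.214] pointing down, gripper open.
Joint ranges: [-2.91, 2.91], [-0.82, 2.16], [0.22, 2.67], [-1.22, 4.37], [0.12, 2.79], [-3.08, 3.08]. Speed limits (rad/s): [1.89, 1.89, 2.57, 3.01, 3.01, 3.01].

INTERFACE

Orientations are given as [roll, pitch, yaw] about the fixed x, y, z axes, in that order (R = Rz(yaw) Ry(pitch) Rx(roll)).
In Python, from station import manip gives the robot as it stands.
- The arm moves only by the tool drive_tool, never from a script. Its argument "deltas" is a list of rows, each a list of 7 numbers: the shift along the tool's x, y, z in cm, then the turn, a rotation vector about the tool's x, y, z in degrees, then the gripper command: -1 is fully open, 1 is shut, values between are in proportion. A call has 1 to 8 rows; each row is the pose to reach, as a shift and turn from the pose commanded when the call began, along the tool's axes at that moment; what a row does not reach only later rows make up. A row lasts 1/10 s, in which the tool goes at most 50 mm and 8.59 degrees, less where a joint would pass 70% of its speed; a pose out of reach is approached as far as the arm can. A call with a gripper value outside its range is refused whole. The fingers move at their own pace and stop on an object; the grip force is fixed at half the most. Time passes only in rows, so rows that repeat a pose let the fingers close. It gives the time, the measured TCP pose, the force and the opening at its end, in the units of the state.
- manip.get_state(): the state, without advancing time (a new reading comes with each control period).
- manip.grab_frame(name): name is "side" or "top" or "wrist"; returns a dict with "frame" (400x640x3 uint8, blue, green, red), "range_z" (400x640 float32, m along the optical axis (not along the pixel's ray), 0 where there is no reading), "mtx" (3x3 intrinsics, pixels), "world_to_cam" (4x4, takes a point from world to camera coordinates); the wrist camera has in their place "tool_from_camera" (4x4, takes a point from camera to tool coordinates, whose origin is the TCP and whose axes are the tool frame's). Camera axes: x right, y up, looking along -z (the intrinsics and any distortion apply to the point x, -y, -z); pixel columns grow to the right and rows downward; lengths in m; the calibration is good to about 2 mm. The wrist camera is an equidistant fisheye: a pixel r from the principal point sees the ray r / f radians off the axis. A picture is of the moment at which its call begins: read the wrist's pose just before it.
- manip.job_done(): hands the job in, once; it reports no verdict.
The state is a dict: "t": time; "joint_pos": joint angles; "qd": joint speeds; "joint_torque": joint torques, N m; "position": TCP position; "eef_rot": TCP orientation; "contact_force": force on the tool from outside, world axes, zero at the start; "moment": the same for the moment, N m; "finger_gap": finger opening in m.
Only numpy, scipy, OpenCV 4.12 (cv2) and the standard library are available. Lean on these libraries where they do the work, as an engineer would, in place of code of your own. Each camera call takes 0.05 s, during which the arm holds its last target. There are 200 camera calls.

TASK

Set out the pale green mat for the next vaccination: lay the blue cold pack flat, midway between the yellow sharps tub and the white swab jar with its length along the line from one to the other, then stand the red-capped vial in the white ring at the pack's end nearest the tub and the green-capped vial in the ring at the end nearest the jar. Stand the white-and-orange carton behind the pack (the side away from the robot) and the steel gallipot in front of it (the robot's side), each upright, centred on the pack's length with about 3 cm clear between it and the pack, the carton's longer side parallel to the pack's length. Keep the red- and green-capped vials upright throughout and leave the blue-capped vial where it is.

Things in the scene. Friction and masses are not known exactly. Their poses are not given: they have to be found in the camera images.
- mat: pale green prep mat, fixed to the counter, 260 (its x) by 340 (its y) by 4 mm thick. Origin at the centre of its underside, on the counter; its upper face is 4 mm up. Its x axis points roughly away from the robot (within 0.2 rad). It lies on the robot's left or right; the loose things start on a salmon-pink plastic tray on the other side, whose floor is also 4 mm above the counter (rim 9 mm)
- tub: yellow round sharps tub with a red lid, 72 mm diameter, 70 mm tall, fixed on the mat near one of its two short (left or right) ends. Origin at the centre of its underside; its yaw means nothing
- jar: white round swab jar with a steel lid and small knob, 66 mm diameter, 80 mm tall with knob, fixed on the mat near the other end, 250 to 270 mm from the tub between centres. Origin at the centre of its underside; its yaw means nothing
- pack: rigid blue cold pack, flat block 56 mm (its x) by 104 mm (its y, its length) by 25 mm tall. Two white rings, 36 mm outside diameter, are printed flush on its top, 30 mm either side of the centre along its y (at y = +30 and -30 mm). Origin at the centre of its underside, z up. The two ends are alike. Loose, 150 g nominal
- vial_red: vaccine vial standing upright, 26 mm diameter, 54 mm tall: clear glass body with a white label to 36 mm, narrow neck, red cap 23 mm across. Origin at the centre of its underside, z up. Loose, 35 g nominal. To be placed
- vial_green: vaccine vial standing upright, 26 mm diameter, 54 mm tall: clear glass body with a white label to 36 mm, narrow neck, green cap 23 mm across. Origin at the centre of its underside, z up. Loose, 35 g nominal. To be placed
- vial_blue: vaccine vial standing upright, 26 mm diameter, 54 mm tall: clear glass body with a white label to 36 mm, narrow neck, light blue cap 23 mm across. Origin at the centre of its underside, z up. Loose, 35 g nominal. To be left alone on the salmon-pink plastic tray
- carton: small white carton with an orange band and an orange strip over its top, standing, 36 mm (its x) by 60 mm (its y) by 50 mm tall, rigid. Origin at the centre of its underside, z up. Loose, 60 g nominal
- gallipot: round open steel cup (gallipot), 56 mm outside diameter at the rim, 53 mm at the base, 36 mm tall, wall 3 mm, standing mouth up. Origin at the centre of its underside, z up. Loose, 70 g nominal

How it is judged:
At the end, for the whole second after the job is handed in: Pack flat on mat, under 145 mm from tub and jar centres, both within 22 mm of its long axis; red vial within 12 mm of tub-end ring, green of jar-end; carton behind (parallel to 0.2 rad), gallipot in front: gap 15-45 mm, centred to 15 mm; all upright, at rest; blue vial moved under 20 mm (horizontal distance between pack and tub below 0.145 m and horizontal distance between pack and jar below 0.145 m and x of tub in the frame of pack between -0.022 and 0.022 m and x of jar in the frame of pack between -0.022 and 0.022 m and height (world z) of each of pack, carton, gallipot below 0.01 m and angle between pack's own z axis and vertical below 0.1 rad and ((y of tub in the frame of pack between 0.05 and 0.3 m and y of vial_red in the frame of pack between 0.018 and 0.042 m and y of vial_green in the frame of pack between -0.042 and -0.018 m) or (y of tub in the frame of pack between -0.3 and -0.05 m and y of vial_red in the frame of pack between -0.042 and -0.018 m and y of vial_green in the frame of pack between 0.018 and 0.042 m)) and x of vial_red in the frame of pack between -0.012 and 0.012 m and height (world z) of vial_red between 0.024 and 0.035 m and angle between each of vial_red, vial_green, carton, gallipot's own z axis and vertical below 0.12 rad and x of vial_green in the frame of pack between -0.012 and 0.012 m and height (world z) of vial_green between 0.024 and 0.035 m and (x of carton in the frame of pack between 0.061 and 0.091 m or x of carton in the frame of pack between -0.091 and -0.061 m) and x of carton in the frame of mat above 0 m and y of carton in the frame of pack between -0.015 and 0.015 m and angle between the y axis of carton and the y axis of pack, either way round below 0.2 rad and (x of gallipot in the frame of pack between 0.071 and 0.101 m or x of gallipot in the frame of pack between -0.101 and -0.071 m) and x of gallipot in the frame of mat below 0 m and y of gallipot in the frame of pack between -0.015 and 0.015 m and linear speed of each of pack, vial_red, vial_green, carton, gallipot below 0.02 m/s and distance of vial_blue from where it was at the start of the episode below 0.02 m); the robot touches nothing.
It fails at once if a red- or green-capped vial is tipped over (angle between any of vial_red, vial_green's own z axis and vertical above 0.7 rad).
It fails at once if the blue-capped vial is moved or tipped (distance of vial_blue from where it was at the start of the episode above 0.02 m or angle between vial_blue's own z axis and vertical above 0.5 rad).
It also fails if it takes over 136 s, if anything falls off the work surface, if the arm or the gripper's body presses on something with over 40 N, if the wrist force passes 120 N, or if a joint passes its speed limit or range.

## Working session

There is one attempt and no reset: what is moved stays moved. The work goes in short steps, Python scripts to look and compute and a tool call to move; the robot and the scene stay as the last step left them, time stands still between calls to the robot, and variables do not carry over. Pictures are saved under pics/ and viewed, about 12 in all and at most 16, crops included, and the job is handed in when it is done.

Besides the shell and the picture viewer there is one more tool, called after ">>>" by a JSON object that holds its "op" and its "data". drive_tool: Moves the arm, as the interface text tells. Its arguments: {"type":"object","properties":{"deltas":{"type":"array","items":{"type":"array","items":{"type":"number"}}}},"required":["deltas"]}

```bash
ls; mkdir -p pics
cat > h.py <<'E'
import numpy as np, cv2
from station import manip
from scipy.spatial.transform import Rotation as R
def grab(n,save=None):
    s=manip.get_state(); f=manip.grab_frame(n); f['s']=s
    if save: cv2.imwrite('pics/'+save,f['frame'])
    return f
def cloud(f):
    "world point for each pixel (side/top)"
    K=f['mtx']; z=f['range_z']; v,u=np.mgrid[:z.shape[0],:z.shape[1]]
    P=np.stack([(u-K[0,2])/K[0,0]*z,-(v-K[1,2])/K[1,1]*z,-z,np.ones_like(z)],-1)
    return (P@np.linalg.inv(f['world_to_cam']).T)[...,:3]
E
python3 - <<'E'
from h import *
print(manip.get_state(), manip.pinch_z)
for n in('top','side'):
    f=grab(n,n+'0.png'); np.savez('/tmp/'+n,**{k:f[k] for k in('frame','range_z','mtx','world_to_cam')})
    print(f['mtx'],f['world_to_cam'],[k for k in f])
E
```

```text
pics
{'t': 0.0, 'joint_pos': array([ 1.14952558e+00,  4.94191729e-01,  1.34612599e+00, -2.50537783e-05,
        1.30246754e+00, -9.55250596e-02]), 'qd': array([ 3.22898285e-03,  1.19563672e-03, -2.44084877e-03,  5.15495874e-04,
        4.14896898e-05,  7.53526044e-04]), 'joint_torque': array([ 1.14360875e-03, -8.78832722e+01, -3.81855261e+01,  7.08280667e-02,
        5.34269388e-02, -6.31788066e-05]), 'position': array([0.19987839, 0.59178876, 0.21333468]), 'eef_rot': array([-1.57198579e+00,  8.97106377e-05, -3.25739080e-01]), 'contact_force': array([-1.09838654, -0.67853907,  0.30041239]), 'moment': array([0.01994865, 0.05501265, 0.02792115]), 'finger_gap': 0.09109440334045965} 0.0188
[[471.75234605   0.         314.76784866]
 [  0.         471.75234605 200.48162058]
 [  0.           0.           1.        ]] [[-0.03480133 -0.99938962  0.00304207  0.00597525]
 [ 0.97832223 -0.03344562  0.20436976 -0.52681601]
 [-0.20414328  0.01008847  0.97888904 -0.95857356]
 [ 0.          0.          0.          1.        ]] ['frame', 'range_z', 'mtx', 'world_to_cam', 's']
[[406.08360201   0.         314.27414243]
 [  0.         406.08360201 198.51130588]
 [  0.           0.           1.        ]] [[-0.86109708 -0.50826392 -0.01340166  0.43643726]
 [ 0.35722297 -0.62354071  0.69540544 -0.21668882]
 [-0.36180598  0.59402421  0.71849264 -0.61547906]
 [ 0.          0.          0.          1.        ]] ['frame', 'range_z', 'mtx', 'world_to_cam', 's']
```

View pics/top0.png

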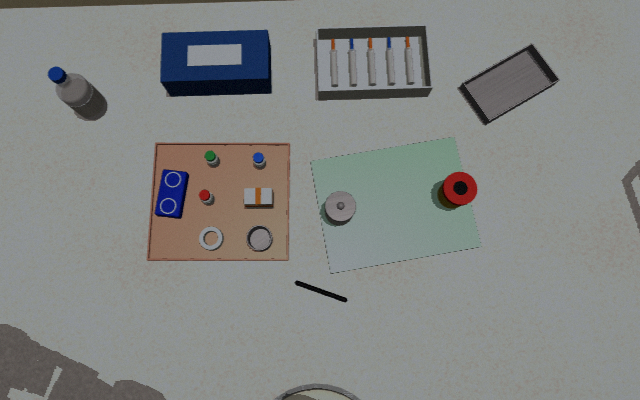

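View pics/side0.png

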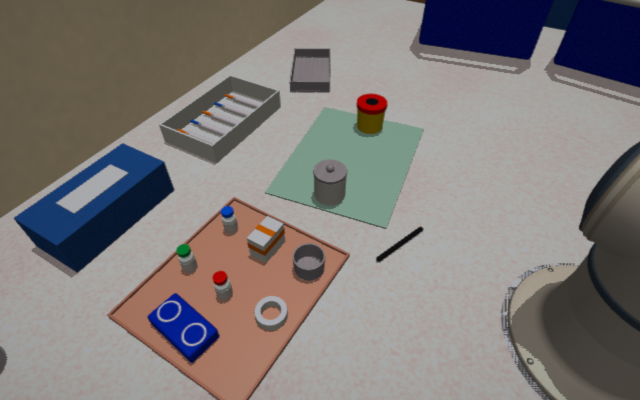

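Top view: the tray holds the pack (171,194), green vial (211,158), red (206,196), blue (259,160), carton (258,197), gallipot (260,238) and a stray white ring (210,238). On the mat are the jar (340,207) and tub (459,189). The side view agrees.

Run:
```python
from h import *
for n in('top','side'):
    f=dict(np.load('/tmp/%s.npz'%n)); P=cloud(f); f['frame']
    print(n,'mat z',np.median(P[230:240,380:400,2]) if n=='top' else np.median(P[150:160,290:300,2]))
    m=((P[...,2]>.013)&(P[...,2]<.12)&(P[...,0]>.25)&(P[...,0]<.72)&(np.abs(P[...,1])<.5)&(f['range_z']>0)).astype(np.uint8)
    k,l,st,c=cv2.connectedComponentsWithStats(m)
    for i in range(1,k):
        if st[i,4]<40: continue
        q=P[l==i]; zt=np.percentile(q[:,2],97); t=q[q[:,2]>zt-.005]
        (a,b),(w,h),an=cv2.minAreaRect((t[:,:2]*1000).astype(np.float32))
        px=c[i].round()
        col=f['frame'][l==i].mean(0).round()
        print(px,st[i,4],'ztop %.3f'%zt,'rect c(%.0f,%.0f) size %.0f x %.0f ang %.1f'%(a,b,w,h,an),'mean',t.mean(0).round(3),col)
    if n=='top':
        g=cv2.cvtColor(f['frame'],cv2.COLOR_BGR2HSV)
        mm=((g[...,0]>55)&(g[...,0]<85)&(g[...,1]>20)&(P[...,2]<.02)).astype(np.uint8); mm[:,:305]=0;mm[:135]=0
        k,l,st,c=cv2.connectedComponentsWithStats(mm); i=1+st[1:,4].argmax(); q=P[l==i]
        print('mat',cv2.minAreaRect((q[:,:2]*1000).astype(np.float32)))
        for c in [(312,160),(455,138),(479,246),(332,272),(155,144),(290,144),(289,260),(149,260)]: print(c,P[c[1],c[0]].round(3))
```

```text
top mat z 0.0037088363759711918
[489. 118.] 62 ztop 0.033 rect c(712,-425) size 14 x 33 ang 2.5 mean [ 0.713 -0.424  0.031] [53. 53. 55.]
[211. 158.] 165 ztop 0.061 rect c(634,214) size 21 x 20 ang 3.7 mean [0.634 0.214 0.059] [57. 85. 53.]
[259. 160.] 158 ztop 0.061 rect c(627,109) size 21 x 21 ang 25.8 mean [0.627 0.109 0.059] [108.  67.  50.]
[171. 193.] 1240 ztop 0.032 rect c(561,306) size 55 x 103 ang 81.0 mean [0.56  0.306 0.03 ] [111.  36.  26.]
[457. 190.] 1066 ztop 0.077 rect c(539,-319) size 71 x 70 ang 86.8 mean [ 0.539 -0.32   0.074] [ 21.  26. 101.]
[258. 197.] 575 ztop 0.057 rect c(541,111) size 59 x 36 ang 88.4 mean [0.541 0.11  0.054] [105. 113. 123.]
[206. 197.] 165 ztop 0.061 rect c(547,225) size 20 x 20 ang 84.0 mean [0.547 0.225 0.058] [ 47.  50. 108.]
[339. 208.] 838 ztop 0.081 rect c(514,-64) size 30 x 53 ang 16.5 mean [ 0.51  -0.064  0.081] [109. 109. 113.]
[258. 236.] 204 ztop 0.042 rect c(453,111) size 54 x 54 ang 88.6 mean [0.454 0.111 0.04 ] [72. 72. 75.]
[210. 238.] 299 ztop 0.025 rect c(459,219) size 48 x 51 ang 89.2 mean [0.459 0.218 0.023] [135. 133. 13
[... 776 characters left out ...]
ze 22 x 22 ang 71.9 mean [0.624 0.11  0.058] [113.  82.  68.]
[266. 237.] 1086 ztop 0.056 rect c(540,111) size 61 x 37 ang 88.6 mean [0.539 0.112 0.054] [ 95. 108. 127.]
[309. 260.] 675 ztop 0.041 rect c(451,111) size 54 x 55 ang 32.5 mean [0.452 0.112 0.039] [67. 66. 71.]
[186. 257.] 390 ztop 0.060 rect c(633,215) size 22 x 22 ang 24.6 mean [0.632 0.215 0.058] [73. 98. 67.]
[222. 285.] 409 ztop 0.060 rect c(545,226) size 21 x 22 ang 27.3 mean [0.545 0.226 0.058] [ 58.  62. 122.]
[183. 326.] 2552 ztop 0.032 rect c(559,307) size 56 x 104 ang 81.5 mean [0.556 0.308 0.03 ] [134.  44.  26.]
[271. 312.] 609 ztop 0.024 rect c(456,218) size 50 x 51 ang 34.5 mean [0.456 0.219 0.022] [148. 145. 146.]
```

```bash
cat > to.py <<'E'
# usage: to.py x y z(mm) yaw(deg) ... -> deltas from the current pose (tool axes, cm / deg) for each target in turn
import sys
from h import *
s=manip.get_state(); p=s['position']; R0=R.from_euler('xyz',s['eef_rot'])
print('t %.1f'%s['t'],'pos',(p*1000).round(1),'rpy',np.degrees(s['eef_rot']).round(1),'gap %.4f'%s['finger_gap'],'F',s['contact_force'].round(1))
a=np.array(sys.argv[1:],float).reshape(-1,4)
for x,y,z,yaw in a:
    d=R0.inv().apply(np.array([x,y,z])/1000-p)*100
    r=(R0.inv()*R.from_euler('xyz',[-90,0,yaw],degrees=True)).as_rotvec(degrees=True)
    print(d.round(2).tolist(),r.round(1).tolist())
E
python3 to.py 560 306.5 120 -9
```

```text
t 0.1 pos [199.9 591.8 213.4] rpy [-90.1   0.  -18.7] gap 0.0914 F [ 0.4 -0.1  0.2]
[43.25, 9.35, -15.5] [0.1, -9.7, -0.0]
```

>>> {"op": "drive_tool", "data": {"deltas": [[43.25,9.35,-15.5,0.1,-9.7,0,-0.5],[43.25,9.35,-15.5,0.1,-9.7,0,-0.5],[43.25,9.35,-15.5,0.1,-9.7,0,-0.5],[43.25,9.35,-15.5,0.1,-9.7,0,-0.5],[43.25,9.35,-15.5,0.1,-9.7,0,-0.5],[43.25,9.35,-15.5,0.1,-9.7,0,-0.5],[43.25,9.35,-15.5,0.1,-9.7,0,-0.5],[43.25,9.35,-15.5,0.1,-9.7,0,-0.5]]}}

```text
t: 0.9
position: [0.5056, 0.3495, 0.1343]
eef_rot: [-1.569, 0.0, -0.157]
contact_force: [0.2, 0.6, 0.0]
finger_gap: 0.0683
```

```bash
python3 to.py 560 306.5 60 -9 560 306.5 12 -9
```

```text
t 0.9 pos [505.6 349.5 134.3] rpy [-89.9   0.   -9. ] gap 0.0683 F [0.2 0.6 0. ]
[6.04, 7.42, -3.41] [-0.1, 0.0, -0.0]
[6.04, 12.22, -3.42] [-0.1, 0.0, -0.0]
```

>>> {"op": "drive_tool", "data": {"deltas": [[4,4,-2.2,0,0,0,-0.5],[6,7.4,-3.4,0,0,0,-0.5],[6,7.4,-3.4,0,0,0,-0.5],[6,7.4,-3.4,0,0,0,-0.5],[6,7.4,-3.4,0,0,0,-0.5]]}}

```text
t: 1.4
position: [0.5582, 0.3091, 0.0617]
eef_rot: [-1.568, -0.001, -0.156]
contact_force: [0.2, 0.5, 0.8]
finger_gap: 0.0683
```

```bash
python3 to.py 560 306.5 12 -9; python3 -c "
from h import *
grab('wrist','w1.png')"
```

```text
t 1.4 pos [558.2 309.1  61.7] rpy [-89.9  -0.   -8.9] gap 0.0683 F [0.2 0.5 0.8]
[0.21, 4.97, -0.24] [-0.1, 0.1, 0.0]
```

View pics/w1.png

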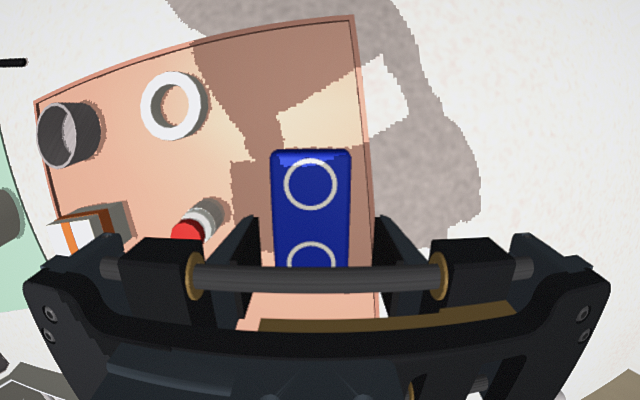

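The pack sits between the open fingers (272–350 px, fingers about 255 and 378), and the red vial (190,225) is clear of the left finger. Descending.

>>> {"op": "drive_tool", "data": {"deltas": [[0.2,2,-0.2,0,0,0,-0.5],[0.2,4,-0.2,0,0,0,-0.5],[0.2,5,-0.2,0,0,0,-0.5],[0.2,5,-0.2,0,0,0,1],[0.2,5,-0.2,0,0,0,1],[0.2,5,-0.2,0,0,0,1],[0.2,5,-0.2,0,0,0,1],[0.2,5,-0.2,0,0,0,1]]}}

```text
t: 2.25
position: [0.5605, 0.3064, 0.0117]
eef_rot: [-1.568, -0.001, -0.157]
contact_force: [-1.9, 1.5, 7.7]
finger_gap: 0.0562
```

```bash
python3 to.py 560 306.5 130 -9
```

```text
t 2.2 pos [560.5 306.4  11.7] rpy [-89.9  -0.1  -9. ] gap 0.0562 F [-1.9  1.5  7.7]
[-0.03, -11.83, 0.03] [-0.1, 0.0, 0.1]
```

>>> {"op": "drive_tool", "data": {"deltas": [[0,-1,0,0,0,0,1],[0,-4,0,0,0,0,1],[0,-8,0,0,0,0,1],[0,-12,0,0,0,0,1],[0,-13,0,0,0,0,1],[0,-13,0,0,0,0,1]]}}

```text
t: 2.85
position: [0.5609, 0.3062, 0.1431]
eef_rot: [-1.567, -0.003, -0.157]
contact_force: [1.0, 0.3, -2.1]
finger_gap: 0.0556
```

```bash
python3 to.py 523.5 -191 142 -83.5
```

```text
t 2.9 pos [560.9 306.2 143.1] rpy [-89.8  -0.2  -9. ] gap 0.0556 F [ 1.   0.3 -2.1]
[4.06, -0.06, -49.69] [-0.3, 74.5, 0.0]
```

>>> {"op": "drive_tool", "data": {"deltas": [[0.2,0,-2,0,4,0,1],[0.5,0,-6,0,9,0,1],[0.9,0,-10,0,15,0,1],[1.2,0,-14,0,21,0,1],[1.5,0,-18,0,27,0,1],[1.8,0,-22,0,33,0,1],[2.1,0,-26,0,39,0,1],[2.3,0,-28,0,42,0,1]]}}

```text
t: 3.65
position: [0.5375, 0.023, 0.1389]
eef_rot: [-1.572, 0.003, -0.895]
contact_force: [0.4, 0.4, -1.9]
finger_gap: 0.0557
```

```bash
python3 to.py 523.5 -191 142 -83.5
```

```text
t 3.6 pos [537.5  23.  138.9] rpy [-90.1   0.2 -51.3] gap 0.0557 F [ 0.4  0.4 -1.9]
[15.82, -0.34, -14.48] [0.1, 32.2, -0.1]
```

>>> {"op": "drive_tool", "data": {"deltas": [[2,-0.3,-1.9,0,4,0,1],[5,-0.3,-4.6,0,10,0,1],[8,-0.3,-7.3,0,16,0,1],[11,-0.3,-10.1,0,23,0,1],[14,-0.3,-12.8,0,29,0,1],[15.8,-0.3,-14.5,0,32.2,0,1],[15.8,-0.3,-14.5,0,32.2,0,1],[15.8,-0.3,-14.5,0,32.2,0,1]]}}

```text
t: 4.45
position: [0.525, -0.1882, 0.1417]
eef_rot: [-1.572, 0.003, -1.452]
contact_force: [0.0, 0.3, -1.3]
finger_gap: 0.0562
```

```bash
python3 to.py 523.5 -191 40 -83.5 523.5 -191 13 -83.5
```

```text
t 4.5 pos [ 525.  -188.2  141.7] rpy [-90.1   0.2 -83.2] gap 0.0562 F [ 0.   0.3 -1.3]
[0.29, 10.17, -0.17] [0.1, 0.3, -0.2]
[0.3, 12.87, -0.17] [0.1, 0.3, -0.2]
```

>>> {"op": "drive_tool", "data": {"deltas": [[0.1,2,0,0,0.2,0,1],[0.1,5,0,0,0.2,0,1],[0.1,8,0,0,0.2,0,1],[0.1,10.5,0,0,0.2,0,1],[0.1,11,0,0,0.2,0,1],[0.1,11,0,0,0.2,0,1]]}}

```text
t: 5.05
position: [0.5256, -0.188, 0.0324]
eef_rot: [-1.572, 0.003, -1.454]
contact_force: [-0.4, -1.1, -1.7]
finger_gap: 0.0556
```

```bash
python3 to.py 523.5 -191 12 -83.5
```

```text
t 5.0 pos [ 525.6 -188.    32.4] rpy [-90.1   0.2 -83.3] gap 0.0556 F [-0.4 -1.1 -1.7]
[0.28, 2.04, -0.24] [0.1, 0.2, -0.2]
```

>>> {"op": "drive_tool", "data": {"deltas": [[0.3,0.8,-0.2,0,0.2,0,1],[0.3,1.6,-0.2,0,0.2,0,1],[0.3,2.0,-0.2,0,0.2,0,1],[0.3,2.0,-0.2,0,0.2,0,1],[0.3,2.0,-0.2,0,0.2,0,1]]}}

```text
t: 5.55
position: [0.5246, -0.1924, 0.0132]
eef_rot: [-1.57, 0.002, -1.459]
contact_force: [0.1, -0.3, -2.0]
finger_gap: 0.0562
```

```bash
python3 to.py 523.5 -191 11.7 -83.5
```

```text
t 5.5 pos [ 524.6 -192.4   13.2] rpy [-90.    0.1 -83.6] gap 0.0562 F [ 0.1 -0.3 -2. ]
[-0.15, 0.15, -0.09] [-0.0, -0.1, -0.1]
```

Good; touch down, release, lift.

>>> {"op": "drive_tool", "data": {"deltas": [[0,0.2,0,0,0,0,1],[0,0.2,0,0,0,0,-0.4],[0,0.2,0,0,0,0,-0.4],[0,0.2,0,0,0,0,-0.4],[0,-1,0,0,0,0,-0.4],[0,-5,0,0,0,0,-0.4],[0,-10,0,0,0,0,-0.4],[0,-14,0,0,0,0,-0.9]]}}

```text
t: 6.35
position: [0.5245, -0.1926, 0.1562]
eef_rot: [-1.569, 0.001, -1.458]
contact_force: [0.6, -0.3, 0.1]
finger_gap: 0.0692
```

```bash
python3 to.py 540 111 142 -1.5
```

```text
t 6.3 pos [ 524.5 -192.6  156.2] rpy [-89.9   0.1 -83.6] gap 0.0692 F [ 0.6 -0.3  0.1]
[-29.99, 1.46, 4.94] [-0.1, -82.1, 0.0]
```

>>> {"op": "drive_tool", "data": {"deltas": [[-4,1,0.6,0,-8,0,-0.8],[-8,1,1.3,0,-16,0,-0.8],[-12,1,2,0,-24,0,-0.8],[-16,1,2.6,0,-32,0,-0.8],[-20,1,3.3,0,-40,0,-0.8],[-24,1,4,0,-48,0,-0.8],[-27,1,4.5,0,-56,0,-0.8],[-30,1,5,0,-64,0,-0.8]]}}

```text
t: 7.15
position: [0.5404, 0.1128, 0.1445]
eef_rot: [-1.569, -0.0, -0.335]
contact_force: [0.1, 0.1, 0.7]
finger_gap: 0.0823
```

```bash
python3 - <<'E'
from h import *
f=grab('top'); P=cloud(f); z=P[...,2]
m=((z>.02)&(z<.037)&(P[...,1]<-.1)&(P[...,1]>-.27)&(P[...,0]>.44)&(P[...,0]<.62)); 
k,l,st,c=cv2.connectedComponentsWithStats(m.astype(np.uint8)); i=1+st[1:,4].argmax()
print(st[i,4],cv2.minAreaRect((P[l==i][:,:2]*1000).astype(np.float32)),np.median(z[l==i]))
E
python3 to.py 540 111 100 -1.5 540 111 22 -1.5
```

```text
1180 ((525.829345703125, -190.7421112060547), (56.82559585571289, 104.84002685546875), 6.724639892578125) 0.02880456308186985
t 7.2 pos [540.5 116.3 144.6] rpy [-89.8  -0.  -18.6] gap 0.0817 F [-1.5  4.6 -0.2]
[0.12, 4.45, -0.53] [-0.2, -17.1, 0.1]
[0.11, 12.25, -0.56] [-0.2, -17.1, 0.1]
```

>>> {"op": "drive_tool", "data": {"deltas": [[0.1,1,-0.3,0,-8,0,-0.8],[0.1,3,-0.5,0,-17,0,-0.8],[0.1,4.5,-0.5,0,-17,0,-0.8],[0.1,4.5,-0.5,0,-17,0,-0.8],[0.1,4.5,-0.5,0,-17,0,-0.8]]}}

```text
t: 7.7
position: [0.5399, 0.1062, 0.0993]
eef_rot: [-1.569, -0.001, -0.046]
contact_force: [0.2, -0.6, 1.4]
finger_gap: 0.0821
```

```bash
python3 to.py 540 111 24 -1.5
```

```text
t 7.7 pos [539.9 106.2  99.3] rpy [-89.9  -0.   -2.6] gap 0.0821 F [ 0.2 -0.6  1.4]
[-0.02, 7.53, 0.47] [-0.1, -1.1, 0.0]
```

>>> {"op": "drive_tool", "data": {"deltas": [[0,1,0.5,0,-1,0,-0.8],[0,4,0.5,0,-1,0,-0.8],[0,7,0.5,0,-1,0,-0.8],[0,7.8,0.5,0,-1,0,-0.8],[0,7.8,0.5,0,-1,0,1],[0,7.8,0.5,0,-1,0,1],[0,7.8,0.5,0,-1,0,1],[0,7.8,0.5,0,-1,0,1]]}}

```text
t: 8.5
position: [0.5409, 0.1114, 0.0218]
eef_rot: [-1.569, -0.003, -0.027]
contact_force: [-1.9, 0.4, 9.9]
finger_gap: 0.0599
```

```bash
python3 to.py 540 111 120 -1.5
```

```text
t 8.5 pos [540.9 111.4  21.8] rpy [-89.9  -0.1  -1.6] gap 0.0599 F [-1.9  0.4  9.9]
[-0.06, -9.82, -0.03] [-0.1, -0.1, 0.1]
```

>>> {"op": "drive_tool", "data": {"deltas": [[0,-1,0,0,0,0,1],[0,-4,0,0,0,0,1],[0,-8,0,0,0,0,1],[0,-12,0,0,0,0,1],[1,-12,-4,0,-1,0,1],[2,-12,-8,0,-3,0,1],[2.5,-12,-12,0,-5,0,1],[3,-12,-16,0,-7,0,1]]}}

```text
t: 9.3
position: [0.5657, -0.0512, 0.1415]
eef_rot: [-1.569, -0.002, 0.096]
contact_force: [0.9, -0.0, -0.4]
finger_gap: 0.0598
```

```bash
python3 to.py 601 -182.3 140 6.6
```

```text
t 9.3 pos [565.7 -51.2 141.5] rpy [-89.9  -0.1   5.5] gap 0.0598 F [ 0.9 -0.  -0.4]
[2.25, 0.14, -13.39] [-0.1, -1.1, 0.1]
```

>>> {"op": "drive_tool", "data": {"deltas": [[0.6,0,-3,0,-1,0,1],[1.2,0,-7,0,-1,0,1],[1.8,0,-11,0,-1,0,1],[2.2,0,-13,0,-1,0,1],[2.2,3,-13,0,-1,0,1],[2.2,6,-13,0,-1,0,1],[2.2,8,-13,0,-1,0,1],[2.2,8,-13,0,-1,0,1]]}}

```text
t: 10.1
position: [0.5983, -0.176, 0.0583]
eef_rot: [-1.567, 0.003, 0.112]
contact_force: [0.8, -0.1, -0.5]
finger_gap: 0.0598
```

```bash
python3 to.py 601 -182.3 22 6.6
```

```text
t 10.1 pos [ 598.3 -176.    58.3] rpy [-89.8   0.2   6.4] gap 0.0598 F [ 0.8 -0.1 -0.5]
[0.21, 3.63, -0.67] [-0.2, -0.2, -0.2]
```

>>> {"op": "drive_tool", "data": {"deltas": [[0.2,1,-0.4,0,-0.2,0,1],[0.2,2.2,-0.6,0,-0.2,0,1],[0.2,3.1,-0.6,0,-0.2,0,1],[0.2,3.4,-0.6,0,-0.2,0,1],[0.2,3.4,-0.6,0,-0.2,0,1]]}}

```text
t: 10.6
position: [0.6023, -0.1824, 0.0257]
eef_rot: [-1.569, 0.0, 0.116]
contact_force: [0.1, -0.3, -0.3]
finger_gap: 0.0597
```

```bash
python3 to.py 601 -182.3 22 6.6
```

```text
t 10.6 pos [ 602.3 -182.4   25.7] rpy [-89.9   0.    6.6] gap 0.0597 F [ 0.1 -0.3 -0.3]
[-0.12, 0.37, 0.03] [-0.1, 0.0, -0.0]
```

>>> {"op": "drive_tool", "data": {"deltas": [[-0.1,0.3,0,0,0,0,1],[-0.1,0.4,0,0,0,0,1],[-0.1,0.4,0,0,0,0,-0.7],[-0.1,0.4,0,0,0,0,-0.7],[-0.1,0.4,0,0,0,0,-0.7],[-0.1,-2,0,0,0,0,-0.7],[-0.1,-7,0,0,0,0,-0.7],[-0.1,-12,0,0,0,0,-0.7]]}}

```text
t: 11.4
position: [0.6008, -0.1826, 0.147]
eef_rot: [-1.568, 0.001, 0.116]
contact_force: [1.0, -1.0, 0.4]
finger_gap: 0.0776
```

```bash
python3 to.py 452.5 111.5 140 0
```

```text
t 11.4 pos [ 600.8 -182.6  147. ] rpy [-89.9   0.1   6.6] gap 0.0776 F [ 1.  -1.   0.4]
[-11.34, 0.79, 30.93] [-0.1, 6.6, -0.1]
```

>>> {"op": "drive_tool", "data": {"deltas": [[-1.5,0.5,4,0,1,0,-0.7],[-3,0.5,8,0,2,0,-0.7],[-4.5,0.5,12,0,3,0,-0.7],[-6,0.5,16,0,4,0,-0.7],[-7.5,0.5,20.5,0,5,0,-0.7],[-9,0.5,25,0,6,0,-0.7],[-10.5,0.5,29,0,6.6,0,-0.7],[-11.3,0.5,31,0,6.6,0,-0.7]]}}

```text
t: 12.2
position: [0.4515, 0.1144, 0.1417]
eef_rot: [-1.569, 0.0, 0.002]
contact_force: [0.7, -0.6, -0.1]
finger_gap: 0.0776
```

```bash
python3 to.py 452.5 111.5 60 0
```

```text
t 12.2 pos [451.5 114.4 141.7] rpy [-89.9   0.    0.1] gap 0.0776 F [ 0.7 -0.6 -0.1]
[0.09, 8.17, -0.3] [-0.1, 0.1, -0.0]
```

>>> {"op": "drive_tool", "data": {"deltas": [[0.1,2,-0.2,0,0,0,-0.7],[0.1,5,-0.2,0,0,0,-0.7],[0.1,8,-0.2,0,0,0,-0.7],[0.1,8.2,-0.2,0,0,0,-0.7],[0.1,8.2,-0.2,0,0,0,-0.7]]}}

```text
t: 12.7
position: [0.4543, 0.1101, 0.0597]
eef_rot: [-1.569, 0.001, 0.001]
contact_force: [0.2, 0.1, 0.9]
finger_gap: 0.0774
```

```bash
python3 to.py 452.5 111.5 14 0
```

```text
t 12.7 pos [454.3 110.1  59.7] rpy [-89.9   0.    0. ] gap 0.0774 F [0.2 0.1 0.9]
[-0.17, 4.57, 0.13] [-0.1, 0.0, -0.0]
```

>>> {"op": "drive_tool", "data": {"deltas": [[-0.1,1.5,0.1,0,0,0,-0.7],[-0.1,3.5,0.1,0,0,0,-0.7],[-0.1,4.6,0.1,0,0,0,-0.7],[-0.1,4.6,0.1,0,0,0,1],[-0.1,4.6,0.1,0,0,0,1],[-0.1,4.6,0.1,0,0,0,1],[-0.1,4.6,0.1,0,0,0,1],[-0.1,4.6,0.1,0,0,0,1]]}}

```text
t: 13.5
position: [0.4541, 0.1113, 0.0143]
eef_rot: [-1.569, -0.002, 0.001]
contact_force: [-0.0, -1.1, 9.4]
finger_gap: 0.0551
```

```bash
python3 to.py 439.5 -200.9 130 6
```

```text
t 13.5 pos [454.1 111.3  14.3] rpy [-89.9  -0.1   0. ] gap 0.0551 F [-0.  -1.1  9.4]
[-1.45, -11.63, -31.2] [-0.1, -6.0, 0.1]
```

>>> {"op": "drive_tool", "data": {"deltas": [[0,-1,0,0,0,0,1],[0,-4,0,0,0,0,1],[0,-8,0,0,0,0,1],[0,-12,-1,0,0,0,1],[0,-12,-5,0,-1,0,1],[-0.3,-12,-9,0,-3,0,1],[-0.6,-12,-13,0,-5,0,1],[-0.8,-12,-16,0,-6,0,1]]}}

```text
t: 14.3
position: [0.4451, -0.0509, 0.1342]
eef_rot: [-1.57, -0.001, 0.106]
contact_force: [0.6, -0.0, -1.2]
finger_gap: 0.0555
```

```bash
python3 to.py 440.5 -201 130 6
```

```text
t 14.3 pos [445.1 -50.9 134.2] rpy [-89.9  -0.1   6.1] gap 0.0555 F [ 0.6 -0.  -1.2]
[-2.05, 0.4, -14.88] [-0.1, 0.1, 0.1]
```

>>> {"op": "drive_tool", "data": {"deltas": [[-0.5,0,-3,0,0,0,1],[-1,0,-7,0,0,0,1],[-1.5,0,-11,0,0,0,1],[-2,0,-14.4,0,0,0,1],[-2,3,-14.4,0,0,0,1],[-2,6,-14.4,0,0,0,1],[-2,8,-14.4,0,0,0,1],[-2,8,-14.4,0,0,0,1]]}}

```text
t: 15.1
position: [0.4396, -0.1935, 0.0518]
eef_rot: [-1.567, 0.002, 0.105]
contact_force: [0.0, -0.2, -0.5]
finger_gap: 0.0552
```

```bash
python3 to.py 440.5 -201 14.5 6
```

```text
t 15.1 pos [ 439.6 -193.5   51.8] rpy [-89.8   0.1   6. ] gap 0.0552 F [ 0.  -0.2 -0.5]
[0.02, 3.73, -0.77] [-0.2, 0.0, -0.1]
```

>>> {"op": "drive_tool", "data": {"deltas": [[0,1,-0.4,0,0,0,1],[0,2.2,-0.7,0,0,0,1],[0,3.2,-0.7,0,0,0,1],[0,3.5,-0.7,0,0,0,1],[0,3.5,-0.7,0,0,0,1]]}}

```text
t: 15.6
position: [0.4413, -0.2008, 0.0176]
eef_rot: [-1.569, 0.0, 0.105]
contact_force: [-0.1, -0.3, 0.0]
finger_gap: 0.0552
```

```bash
python3 to.py 440.5 -201 14.3 6
```

```text
t 15.6 pos [ 441.3 -200.8   17.6] rpy [-89.9   0.    6. ] gap 0.0552 F [-0.1 -0.3  0. ]
[-0.08, 0.33, -0.01] [-0.1, 0.0, -0.0]
```

>>> {"op": "drive_tool", "data": {"deltas": [[0,0.2,0,0,0,0,1],[0,0.35,0,0,0,0,1],[0,0.35,0,0,0,0,-0.6],[0,0.35,0,0,0,0,-0.6],[0,0.35,0,0,0,0,-0.6],[0,-2,0,0,0,0,-0.6],[0,-7,0,0,0,0,-0.6],[0,-12,0,0,0,0,-0.6]]}}

```text
t: 16.4
position: [0.4408, -0.2008, 0.1391]
eef_rot: [-1.568, 0.001, 0.105]
contact_force: [1.6, -0.5, -0.5]
finger_gap: 0.0727
```

```bash
python3 to.py 545.5 225.5 140 -83.4
```

```text
t 16.4 pos [ 440.8 -200.8  139.1] rpy [-89.8   0.1   6. ] gap 0.0727 F [ 1.6 -0.5 -0.5]
[14.89, 0.02, 41.3] [-0.1, 89.4, -0.2]
```

>>> {"op": "drive_tool", "data": {"deltas": [[1.3,-0.5,3.7,0,8,0,-0.2],[2.6,-0.5,7.4,0,16,0,-0.2],[4,-0.5,11,0,24,0,-0.2],[5.3,-0.5,15,0,32,0,-0.2],[6.6,-0.5,18.5,0,40,0,-0.2],[8,-0.5,22,0,48,0,-0.2],[9.3,-0.5,26,0,56,0,-0.2],[10.6,-0.5,29.5,0,64,0,-0.2]]}}

```text
t: 17.2
position: [0.5151, 0.1011, 0.1436]
eef_rot: [-1.569, 0.001, -0.958]
contact_force: [1.8, -0.2, 0.7]
finger_gap: 0.0547
```

```bash
python3 to.py 545.5 225.5 120 -83.4
python3 - <<'E'
from h import *
f=grab('top','top1.png')
E
```

```text
t 17.2 pos [515.1 101.1 143.6] rpy [-89.9   0.1 -54.9] gap 0.0547 F [ 1.8 -0.2  0.7]
[-8.42, 2.38, 9.63] [-0.1, 28.5, -0.1]
```

View pics/top1.png

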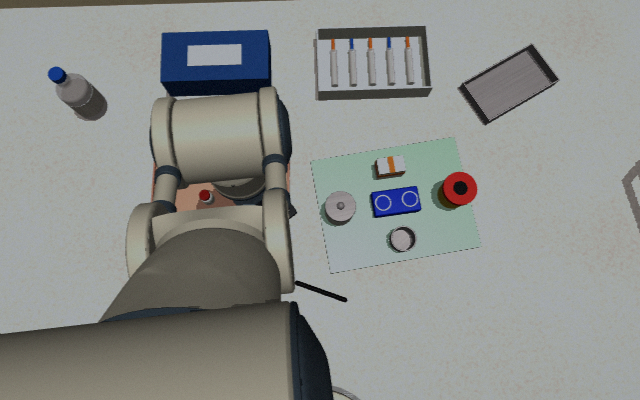

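The mat has the pack at (396,202), carton at (390,166) and gallipot at (402,239), as intended. Next, the red vial.

>>> {"op": "drive_tool", "data": {"deltas": [[-2,0,2.3,0,8,0,-0.2],[-5,0,5.8,0,16,0,-0.2],[-8,0,9,0,24,0,-0.2],[-8.4,1,9.6,0,28.5,0,-0.2],[-8.4,2,9.6,0,28.5,0,-0.2],[-8.4,2,9.6,0,28.5,0,-0.2]]}}

```text
t: 17.85
position: [0.5434, 0.2226, 0.1222]
eef_rot: [-1.573, 0.001, -1.447]
contact_force: [-0.1, -0.1, -0.5]
finger_gap: 0.0547
```

```bash
python3 to.py 545.8 225.5 70 -83.4
python3 - <<'E'
from h import *
f=grab('side');P=cloud(f);z=P[...,2]
for n,x,y in(('r',.546,.225),('g',.633,.214),('b',.626,.11)):
    m=(z>.05)&(z<.065)&(np.hypot(P[...,0]-x,P[...,1]-y)<.02); print(n,m.sum(),cv2.minAreaRect((P[m][:,:2]*1000).astype(np.float32)) if m.sum()>5 else 0)
E
```

```text
t 17.9 pos [543.4 222.6 122.2] rpy [-90.1   0.1 -82.9] gap 0.0547 F [-0.1 -0.1 -0.5]
[-0.25, 5.22, 0.28] [0.1, 0.5, -0.1]
r 176 ((544.8468627929688, 225.93545532226562), (21.297603607177734, 21.543697357177734), 30.916040420532227)
g 106 ((634.2407836914062, 218.33181762695312), (14.65318489074707, 23.132219314575195), 74.33574676513672)
b 0 0
```

>>> {"op": "drive_tool", "data": {"deltas": [[-0.2,1,0.2,0,0.5,0,-0.2],[-0.2,3,0.2,0,0.5,0,-0.2],[-0.2,5,0.2,0,0.5,0,-0.2],[-0.2,5.2,0.2,0,0.5,0,-0.2],[-0.2,5.2,0.2,0,0.5,0,-0.2]]}}

```text
t: 18.4
position: [0.5464, 0.2252, 0.0716]
eef_rot: [-1.571, 0.001, -1.459]
contact_force: [-0.5, 0.7, -0.1]
finger_gap: 0.0548
```

```bash
python3 to.py 545.5 225.5 14 -83.4;  python3 -c "
from h import *
grab('wrist','w2.png')"
```

```text
t 18.4 pos [546.4 225.2  71.6] rpy [-90.    0.1 -83.6] gap 0.0548 F [-0.5  0.7 -0.1]
[-0.03, 5.76, -0.08] [0.0, -0.2, -0.1]
```

View pics/w2.png

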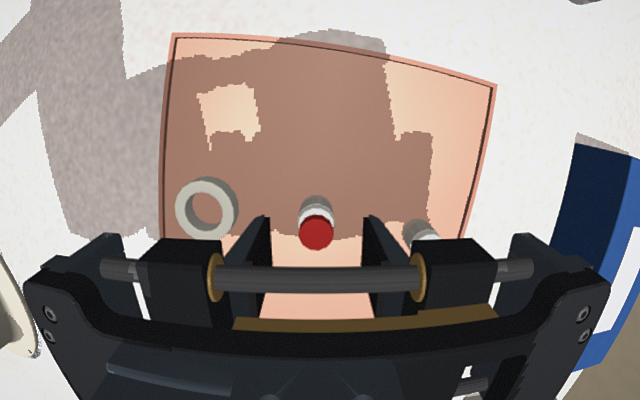

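The red cap (316,232) is centred between the fingers. Descend and grasp.

>>> {"op": "drive_tool", "data": {"deltas": [[0,1.5,-0.1,0,0,0,-0.2],[0,3.5,-0.1,0,0,0,-0.2],[0,5.2,-0.1,0,0,0,-0.2],[0,5.7,-0.1,0,0,0,-0.2],[0,5.7,-0.1,0,0,0,1],[0,5.7,-0.1,0,0,0,1],[0,5.7,-0.1,0,0,0,1],[0,5.7,-0.1,0,0,0,1]]}}

```text
t: 19.25
position: [0.5459, 0.2259, 0.0155]
eef_rot: [-1.569, 0.002, -1.459]
contact_force: [-0.7, -0.5, 1.5]
finger_gap: 0.0253
```

```bash
python3 - <<'E'
from h import *
# pack target rings: refined from top view
f=grab('side');P=cloud(f);z=P[...,2]
m=((z>.022)&(z<.036)&(P[...,1]<-.12)&(P[...,1]>-.26)&(P[...,0]>.48)&(P[...,0]<.575))
print(m.sum(),cv2.minAreaRect((P[m][:,:2]*1000).astype(np.float32)))
E
python3 to.py 528.5 -220.6 150 -83.4
```

```text
758 ((523.7900390625, -190.5782928466797), (55.239376068115234, 104.95433807373047), 6.788962364196777)
t 19.3 pos [545.9 225.9  15.5] rpy [-89.9   0.1 -83.6] gap 0.0253 F [-1.  -0.7  6.7]
[44.15, -13.55, -6.7] [-0.1, -0.2, -0.1]
```

>>> {"op": "drive_tool", "data": {"deltas": [[0,-1,0,0,0,0,1],[0,-4,0,0,0,0,1],[0,-8,0,0,0,0,1],[0,-12,0,0,0,0,1],[2,-13.5,0,0,0,0,1],[6,-13.5,-0.6,0,0,0,1],[10,-13.5,-1.2,0,0,0,1],[14,-13.5,-1.8,0,0,0,1]]}}

```text
t: 20.1
position: [0.5429, 0.0832, 0.1505]
eef_rot: [-1.569, 0.002, -1.458]
contact_force: [0.3, -0.0, -0.7]
finger_gap: 0.025
```

>>> {"op": "drive_tool", "data": {"deltas": [[4,0,-0.6,0,0,0,1],[8,0,-1.3,0,0,0,1],[12,0,-2,0,0,0,1],[16,0,-2.6,0,0,0,1],[20,0,-3.3,0,0,0,1],[24,0,-4,0,0,0,1],[27,0,-4.4,0,0,0,1],[28,0,-4.5,0,0,0,1]]}}

```text
t: 20.9
position: [0.5296, -0.2017, 0.1498]
eef_rot: [-1.569, 0.001, -1.461]
contact_force: [0.7, 1.1, -1.5]
finger_gap: 0.0251
```

```bash
python3 to.py 528.1 -220.6 70 -83.4
```

```text
t 20.9 pos [ 529.6 -201.7  149.8] rpy [-89.9   0.  -83.7] gap 0.0251 F [ 0.7  1.1 -1.5]
[1.86, 7.97, -0.37] [-0.1, -0.3, -0.0]
```

>>> {"op": "drive_tool", "data": {"deltas": [[1,1,-0.2,0,0,0,1],[1.7,3,-0.2,0,0,0,1],[1.7,6,-0.2,0,0,0,1],[1.7,8,-0.2,0,0,0,1],[1.7,8,-0.2,0,0,0,1],[1.7,8,-0.2,0,0,0,1]]}}

```text
t: 21.5
position: [0.5297, -0.2152, 0.0691]
eef_rot: [-1.571, 0.002, -1.458]
contact_force: [-0.0, -0.0, 0.7]
finger_gap: 0.0251
```

```bash
python3 to.py 528.1 -220.6 41 -83.4
```

```text
t 21.5 pos [ 529.7 -215.2   69.1] rpy [-90.    0.1 -83.5] gap 0.0251 F [-0.  -0.   0.7]
[0.52, 2.81, -0.22] [-0.0, -0.1, -0.1]
```

>>> {"op": "drive_tool", "data": {"deltas": [[0.3,1,-0.2,0,0,0,1],[0.5,2,-0.2,0,0,0,1],[0.5,2.5,-0.2,0,0,0,1],[0.5,2.6,-0.2,0,0,0,1],[0.5,2.6,-0.2,0,0,0,1]]}}

```text
t: 22.0
position: [0.5283, -0.221, 0.0428]
eef_rot: [-1.57, 0.002, -1.459]
contact_force: [-0.9, -0.6, -0.0]
finger_gap: 0.0254
```

```bash
python3 to.py 528.1 -220.6 40.5 -83.4
```

```text
t 22.0 pos [ 528.3 -221.    42.8] rpy [-90.    0.1 -83.6] gap 0.0254 F [-0.9 -0.6 -0. ]
[-0.04, 0.23, -0.01] [-0.0, -0.2, -0.1]
```

Touch down, release to a 50 mm gap, lift.

>>> {"op": "drive_tool", "data": {"deltas": [[0,0.15,0,0,0,0,1],[0,0.25,0,0,0,0,1],[0,0.25,0,0,0,0,0.1],[0,0.25,0,0,0,0,-0.1],[0,0.25,0,0,0,0,-0.1],[0,-1,0,0,0,0,-0.1],[0,-5,0,0,0,0,-0.1],[0,-9,0,0,0,0,-0.1]]}}

```text
t: 22.8
position: [0.5278, -0.2209, 0.1344]
eef_rot: [-1.571, 0.002, -1.459]
contact_force: [0.1, -0.6, -0.2]
finger_gap: 0.0501
```

>>> {"op": "drive_tool", "data": {"deltas": [[-2,-1.5,0.4,0,0,0,-0.2],[-7,-1.5,1.5,0,0,0,-0.2],[-12,-1.5,2.7,0,0,0,-0.2],[-17,-1.5,4,0,0,0,-0.2],[-22,-1.5,5,0,0,0,-0.2],[-27,-1.5,6.5,0,0,0,-0.2],[-32,-1.5,8,0,0,0,-0.2],[-37,-1.5,10,0,0,0,-0.2]]}}

```text
t: 23.6
position: [0.5827, 0.1469, 0.1498]
eef_rot: [-1.57, 0.002, -1.459]
contact_force: [-0.0, -1.1, 0.5]
finger_gap: 0.0551
```

```bash
python3 to.py 632.5 214.5 120 -83.4
python3 - <<'E'
from h import *
f=grab('side','side1.png');P=cloud(f);z=P[...,2]
for n,x,y,h in(('r',.528,-.2206,.083),('g',.633,.214,.058)):
    m=(np.abs(z-h)<.006)&(np.hypot(P[...,0]-x,P[...,1]-y)<.02); print(n,m.sum(),cv2.minAreaRect((P[m][:,:2]*1000).astype(np.float32)) if m.sum()>5 else 0)
E
```

```text
t 23.6 pos [582.7 146.9 149.8] rpy [-89.9   0.1 -83.6] gap 0.0551 F [-0.  -1.1  0.5]
[-6.16, 3.0, 5.71] [-0.1, -0.2, -0.1]
r 70 ((528.1043701171875, -219.87548828125), (20.736133575439453, 21.879358291625977), 48.2715950012207)
g 149 ((633.1961059570312, 214.93032836914062), (22.2420597076416, 21.829925537109375), 32.874149322509766)
```

View pics/side1.png

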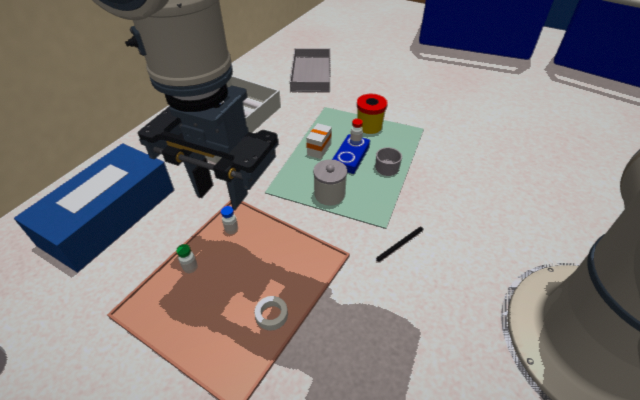

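The red vial stands on the tub-end ring (357,130), and the green (186,257) and blue (228,215) vials are undisturbed. On to the green one.

>>> {"op": "drive_tool", "data": {"deltas": [[-2,0,2,0,0,0,-0.2],[-4.5,0,4.3,0,0,0,-0.2],[-6,0,5.6,0,0,0,-0.2],[-6,2,5.6,0,0,0,-0.2],[-6,5,5.6,0,0,0,-0.2],[-6,7.5,5.6,0,0,0,-0.2],[-6,7.5,5.6,0,0,0,-0.2],[-6,7.5,5.6,0,0,0,-0.2]]}}

```text
t: 24.45
position: [0.6321, 0.2107, 0.0748]
eef_rot: [-1.57, 0.002, -1.459]
contact_force: [-0.6, -0.0, 0.1]
finger_gap: 0.0547
```

```bash
python3 to.py 633 214.7 15 -83.4
```

```text
t 24.4 pos [632.1 210.7  74.8] rpy [-90.    0.1 -83.6] gap 0.0547 F [-0.6 -0.   0.1]
[-0.38, 5.98, 0.13] [-0.0, -0.2, -0.1]
```

>>> {"op": "drive_tool", "data": {"deltas": [[-0.4,1,0.1,0,0,0,-0.2],[-0.4,3,0.1,0,0,0,-0.2],[-0.4,5,0.1,0,0,0,-0.2],[-0.4,5.9,0.1,0,0,0,-0.2],[-0.4,5.9,0.1,0,0,0,1],[-0.4,5.9,0.1,0,0,0,1],[-0.4,5.9,0.1,0,0,0,1],[-0.4,5.9,0.1,0,0,0,1]]}}

```text
t: 25.25
position: [0.633, 0.215, 0.0157]
eef_rot: [-1.569, 0.002, -1.459]
contact_force: [-0.9, 0.1, 0.7]
finger_gap: 0.0258
```

```bash
python3 to.py 521.3 -161 150 -83.4
```

```text
t 25.2 pos [633.  215.   15.7] rpy [-89.9   0.1 -83.6] gap 0.0258 F [-0.9  0.1  0.7]
[36.09, -13.53, -15.27] [-0.1, -0.2, -0.1]
```

>>> {"op": "drive_tool", "data": {"deltas": [[0,-1,0,0,0,0,1],[0,-4,0,0,0,0,1],[0,-8,0,0,0,0,1],[0,-12,0,0,0,0,1],[0,-14,-2,0,0,0,1],[3,-14,-4,0,0,0,1],[6.5,-14,-6,0,0,0,1],[10,-14,-7.5,0,0,0,1]]}}

```text
t: 26.05
position: [0.5679, 0.106, 0.1557]
eef_rot: [-1.569, 0.002, -1.458]
contact_force: [0.7, -1.2, -0.6]
finger_gap: 0.0254
```

>>> {"op": "drive_tool", "data": {"deltas": [[4,0,-1.2,0,0,0,1],[8,0,-2.4,0,0,0,1],[12,0,-3.6,0,0,0,1],[16,0,-4.8,0,0,0,1],[20,0,-6,0,0,0,1],[23,0,-7,0,0,0,1],[25.5,0,-7.7,0,0,0,1],[25.5,0,-7.7,0,0,0,1]]}}

```text
t: 26.85
position: [0.5208, -0.158, 0.155]
eef_rot: [-1.569, 0.0, -1.462]
contact_force: [1.5, 1.0, 0.2]
finger_gap: 0.0255
```

```bash
python3 to.py 521.3 -161 70 -83.4
```

```text
t 26.9 pos [ 520.8 -158.   155. ] rpy [-89.9   0.  -83.7] gap 0.0255 F [1.5 1.  0.2]
[0.31, 8.5, 0.0] [-0.1, -0.3, -0.0]
```

>>> {"op": "drive_tool", "data": {"deltas": [[0,1,0,0,0,0,1],[0,4,0,0,0,0,1],[0,7,0,0,0,0,1],[0,8.5,0,0,0,0,1],[0,8.5,0,0,0,0,1],[0,8.5,0,0,0,0,1]]}}

```text
t: 27.45
position: [0.5212, -0.1542, 0.0693]
eef_rot: [-1.57, 0.002, -1.458]
contact_force: [0.1, 0.6, -0.4]
finger_gap: 0.0252
```

```bash
python3 to.py 521.3 -161 41 -83.4
```

```text
t 27.4 pos [ 521.2 -154.2   69.3] rpy [-90.    0.1 -83.5] gap 0.0252 F [ 0.1  0.6 -0.4]
[0.68, 2.82, -0.07] [-0.0, -0.1, -0.1]
```

>>> {"op": "drive_tool", "data": {"deltas": [[0.3,1,-0.1,0,0,0,1],[0.7,2,-0.1,0,0,0,1],[0.7,2.5,-0.1,0,0,0,1],[0.7,2.6,-0.1,0,0,0,1],[0.7,2.6,-0.1,0,0,0,1]]}}

```text
t: 27.95
position: [0.5207, -0.162, 0.0429]
eef_rot: [-1.571, 0.002, -1.459]
contact_force: [0.6, 0.0, 0.2]
finger_gap: 0.0255
```

```bash
python3 to.py 521.3 -161 40.7 -83.4
```

```text
t 27.9 pos [ 520.7 -162.    42.9] rpy [-90.    0.1 -83.6] gap 0.0255 F [0.6 0.  0.2]
[-0.1, 0.22, 0.07] [-0.0, -0.2, -0.1]
```

>>> {"op": "drive_tool", "data": {"deltas": [[-0.1,0.15,0,0,0,0,1],[-0.1,0.25,0,0,0,0,1],[-0.1,0.25,0,0,0,0,0.1],[-0.1,0.25,0,0,0,0,-0.1],[-0.1,0.25,0,0,0,0,-0.1],[0,-1,0,0,0,0,-0.1],[0,-5,0,0,0,0,-0.1],[0,-9,0,0,0,0,-0.1]]}}

```text
t: 28.75
position: [0.5203, -0.1621, 0.1346]
eef_rot: [-1.571, 0.002, -1.459]
contact_force: [0.7, -0.4, -0.2]
finger_gap: 0.0498
```

>>> {"op": "drive_tool", "data": {"deltas": [[-2,-4,0,0,0,0,-0.1],[-6,-6,0,0,0,0,-0.1],[-11,-6,0,0,0,0,-0.1],[-16,-6,0,0,0,0,-0.1],[-21,-6,0,0,0,0,-0.1],[-26,-6,0,0,0,0,-0.1],[-30,-6,0,0,0,0,-0.1],[-30,-6,0,0,0,0,-0.1]]}}

```text
t: 29.55
position: [0.4864, 0.1398, 0.1945]
eef_rot: [-1.569, 0.003, -1.455]
contact_force: [-0.3, -0.4, -0.7]
finger_gap: 0.0503
```

Run:
```python
from h import *
rect=lambda q:cv2.minAreaRect((q[:,:2]*1000).astype(np.float32))
for n in('side','top'):
    f=grab(n,n+'2.png');P=cloud(f);z=P[...,2]; th=np.radians(6.7)
    for o,x,y,h,r in(('tub',.5385,-.319,.074,.05),('jar',.509,-.063,.074,.036),('pack',.525,-.191,.029,.06),('red',.528,-.2206,.083,.02),('green',.521,-.161,.083,.02),('carton',.601,-.182,.054,.045),('cup',.44,-.201,.04,.04),('blue',.626,.1095,.058,.02)):
        m=(np.abs(z-h)<.006)&(np.hypot(P[...,0]-x,P[...,1]-y)<r)
        if m.sum()<6: print(n,o,'no',m.sum()); continue
        c,s,a=rect(P[m])
        if o=='pack': pc=np.array(c)
        d=np.array(c)-(pc if o not in('tub','jar') else [525,-191])
        print(n,o,m.sum(),np.round(c,1),np.round(s,1),round(a,1),'in pack x %.1f y %.1f'%(d@[np.cos(th),np.sin(th)],d@[-np.sin(th),np.cos(th)]),'z %.3f'%np.median(z[m]))
```

```text
side tub 466 [ 537.8 -319.3] [70.5 71.1] 29.2 in pack x -2.3 y -129.0 z 0.074
side jar 380 [495.1 -66. ] [38.3 65.8] 7.0 in pack x -15.1 y 127.6 z 0.072
side pack 423 [ 523.7 -190.6] [ 55.  105.6] 6.6 in pack x 0.0 y 0.0 z 0.029
side red 69 [ 527.8 -219.7] [20.7 21. ] 77.6 in pack x 0.7 y -29.3 z 0.083
side green 68 [ 520.8 -161.1] [18.7 21.7] 29.1 in pack x 0.6 y 29.7 z 0.082
side carton no 0
side cup 170 [ 440.2 -199. ] [53.9 55.7] 40.7 in pack x -83.9 y 1.5 z 0.038
side blue 118 [624.7 110.2] [22.  21.9] 35.7 in pack x 135.4 y 287.0 z 0.058
top tub 898 [ 539.4 -319.7] [69.5 70.5] 41.9 in pack x -0.7 y -129.5 z 0.074
top jar 706 [509.8 -64.8] [63.4 64.8] 87.4 in pack x -0.4 y 127.1 z 0.072
top pack 842 [ 525.1 -190.1] [100.8 112.2] 42.4 in pack x 0.0 y 0.0 z 0.029
top red 94 [ 529.3 -220.7] [21.2 21.2] 63.5 in pack x 0.5 y -30.9 z 0.083
top green 95 [ 521.6 -161.1] [21.4 20.8] 87.4 in pack x -0.1 y 29.2 z 0.083
top carton 454 [ 601.8 -180.3] [37.  59.9] 6.8 in pack x 77.3 y 0.7 z 0.054
top cup 126 [ 441.1 -198.8] [54.3 54.5] 70.6 in pack x -84.4 y 1.2 z 0.039
top blue 37 [625.3 103.2] [ 8.2 18.6] 80.7 in pack x 133.7 y 279.6 z 0.058
```

View pics/side2.png

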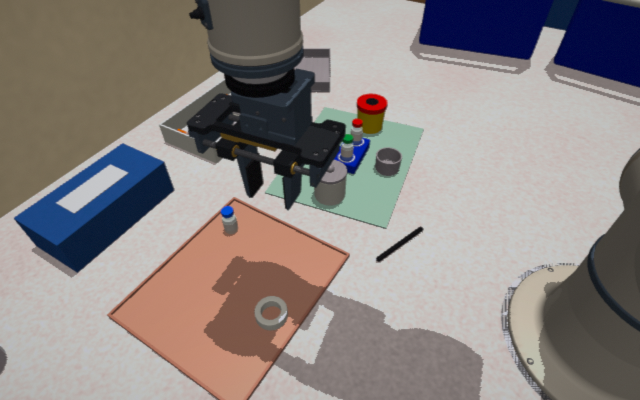

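All placements are within tolerance: vials stand on their rings, carton +77 mm, gallipot −84 mm, and the blue vial has not moved. The gripper is clear. Handing in.

```bash
python3 -c "
from station import manip
print(manip.job_done())"
```

```text
the job is handed in; nothing more can be done
None
```

The mat is set out and the job is handed in at about 30 s on the robot clock. The hand-in reported no verdict. I placed the pack, carton, gallipot, red vial and green vial in that order, each in one grasp.

Last checks, measured in the pack's own frame (x across its width, y along its length):

| Item | Measured | Wanted |
|---|---|---|
| Pack to tub / jar | 129 / 127 mm along its axis, tub 1–2 mm and jar under 1 mm off axis | under 145 mm, within 22 mm |
| Red vial from tub-end ring | about 1 mm | within 12 mm |
| Green vial from jar-end ring | about 1 mm | within 12 mm |
| Carton | x +77 mm, centred to 1 mm, parallel | 61–91 mm, 15 mm, 0.2 rad |
| Gallipot | x −84 mm, centred to 1.5 mm | 71–101 mm, 15 mm |

The heights measured matched everything standing upright. The side camera put the blue vial within 1 mm of its starting place.

Some readings disagreed or were missing:
- **Side camera:** the gripper hid the carton and part of the jar, so I used the top camera for those.
- **Top camera:** the blue vial was partly hidden by the arm and gave a reading about 6 mm off. Its rectangle fit on the pack was also poor, with too large an outline, but the centre agreed with the side view to about 1.5 mm.

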